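# Dim the bench lamp and hold an amplifier board in the inspection corner

## Task

For a close-up inspection, first set the lamp's dimmer lever upright (half brightness) and let go of it. Then bring the amplifier board with the finned heat sink onto the steel stage, lying flat with its terminal block at the end away from the short side fence, and press it squarely into the corner so that it bears firmly on the back fence and the side fence at once. Finish while still holding it pressed against both fences; leave everything else on the desk where it is.

Things in the scene. Friction and masses are not known exactly. Their poses are not given: they have to be found in the camera images.
- dimmer (a joint): Angle of the dimmer lever, rad. 0: leaning 0.7 rad (40 deg) from upright towards -x of dimmer_base; 0.7: upright; 1.4: leaning as far towards its +x. Starts leaning to -x. A light friction hinge: it takes about 1 N at the ball and stays where it is left.
- dimmer_tip (a point): Centre of the black ball, 26 mm diameter, at the end of the dimmer's lever: a 10 mm steel rod, 80 mm from hinge axis to ball centre.
- dimmer_base: Grey dimmer box 70 x 50 x 25 mm (x, y, z), fixed to the desk. Origin at the centre of its underside; the lever's hinge axis runs along its y axis, 22 mm above the origin, and the lever swings in its x-z plane.
- board: The amplifier board: aluminium carrier plate 70 x 100 x 6 mm (x, y, z) with a green top, a black finned heat sink on it and a grey terminal block 50 x 10 x 11 mm along its +y end, top 17 mm above the underside; small capacitors, 15 mm tall, beside the heat sink. 0.15 to 0.31 kg. Origin at the centre of the underside, z up. Lies loose and flat on the desk.
- board_sink (a point): Centre of the top of the board's heat sink, at (0, -6, 38) mm in the board's frame. The heat sink is a rigid black finned block 26 mm (x) by 56 mm (y), from 6 to 38 mm above the board's underside, to be gripped across its 26 mm; 22 mm of flat board lie on either side of it.
- board_terminals (a point): Middle of the board's +y end edge (the terminal block's end), on the top of the plate, at (0, 50, 6) mm in the board's frame.
- stage: Steel stage plate 150 x 180 x 12 mm (x, y, z), fixed to the desk, with fences along its +x edge (far) and -y edge (right) meeting in the corner. Origin at the centre of its underside. A board home in the corner, its axes along the stage's and terminals towards +y, has its origin at (28, -28, 12) mm here. Smooth metal, friction about 0.25: it takes up a little of a sideways push.
- back_fence: Long aluminium fence along the stage's +x edge, 12 mm thick, 180 mm long (along the stage's y), standing 10 mm above the stage top. Its inner face lies at stage x = 63 mm. Origin at the centre of its underside. A long (100 mm) side of the board goes against it.
- side_fence: Short aluminium fence along the stage's -y edge, 12 mm thick, 138 mm long (along the stage's x), standing 10 mm above the stage top. Its inner face lies at stage y = -78 mm. Origin at the centre of its underside. The board's end without terminals goes against it.
- spool: Small solder spool, white flanged reel 52 mm diameter, 30 mm tall, standing on the desk; origin at the centre of its underside. Not to be disturbed.
- dish: Steel tip-cleaner bowl, rim 84 mm diameter, 30 mm tall; origin at the centre of its underside. Not to be disturbed.
- flask: Small white plastic bottle, 36 mm diameter, 85 mm tall; origin at the centre of its underside. Not to be disturbed.
- mouse: Black computer mouse, about 105 x 58 x 34 mm; origin at the centre of its underside. Not to be disturbed.
- screwdriver: Screwdriver lying on the desk, 170 mm long, up to about 30 mm thick at the handle. Not to be disturbed.
- bare_board: Small bare circuit board without a heat sink, 50 x 65 mm and about 11 mm tall with its parts; origin at the centre of its underside. Not to be disturbed.
- tape: Roll of tape lying flat, 90 mm outer diameter, 20 mm tall; origin at the centre of its underside. Not to be disturbed.
Mind the look-alikes: they are no part of the job. Leave any purple look-alike of the board alone. What is shaped like the dimmer_base but red is not meant.

How it is judged:
On the way:
1. the dimmer lever stands upright (within 0.12 rad), still and let go (value of joint dimmer between 0.58 and 0.82 rad and velocity of joint dimmer between -0.05 and 0.05 rad/s and contact force between each of the arm, the fingers and dimmer_base below 0.1 N), for 0.3 s.
At the end, for the whole second after the job is handed in: Dimmer lever within 0.12 rad of upright; board flat on the stage (3 mm, 0.06 rad), square to the fences (0.05 rad), within 3 mm of home in the corner, terminal end away from the side fence, at rest, pressing on each fence with over 1 N, with the fingers still holding or pressing it (value of joint dimmer between 0.58 and 0.82 rad and contact force between board and back_fence above 1 N and contact force between board and side_fence above 1 N and contact force between the fingers and board above 1 N and x of board in the frame of stage between 0.025 and 0.031 m and y of board in the frame of stage between -0.031 and -0.025 m and z of board in the frame of stage between 0.009 and 0.015 m and angle between board's own z axis and vertical below 0.06 rad and angle between the y axis of board and the y axis of stage, either way round below 0.05 rad and y of board_terminals in the frame of stage above 0 m and linear speed of board below 0.02 m/s); the arm keeps its last pose, push and grip.
It fails at once if a bystander was shifted by more than 25 mm (distance of any of spool, dish, flask, mouse, screwdriver, bare_board, tape from where it was at the start of the episode above 0.025 m).
It also fails if it takes over 64 s, if anything falls off the work surface, if the arm or the gripper's body presses on something with over 40 N, if the wrist force passes 120 N, or if a joint passes its speed limit or range.

## Robot

A 7-joint arm with a two-finger parallel gripper is mounted at the origin on the work surface. World frame = base frame: x ahead of the robot, y to its left, z up, the work surface at z = 0. Lengths are in m, angles in rad, forces in N, time in s.
With the tool pointing down it reaches from about 0.425 to 0.925 m from the base axis. Payload 6.8 kg.
Tool frame: the origin (TCP) lies on the centre line of the jaws, within the pads' length; the fingertips stand 8 mm ahead of it and the grasp point (between the pads) lies 11 mm behind it; y points along the fingers, x is the direction in which the jaws open and shut, and the axes are right-handed (so a half turn about y gives the same grasp; the last joint's range is limited). The gripper opens to 88 mm and grips with 3 to 60 N. Pads are 20 mm wide; open, the fingers measure 115 mm over their backs; the gripper's body (75 mm by 178 mm) begins 61 mm behind the grasp point.
Start: joints at [1.029, 0.477, 0.022, 1.555, -0.011, 1.109, -0.083], TCP at [0.284, -0.612, 0.231] pointing down, gripper open.
Joint ranges: [-2.96, 2.96], [-0.34, 2.1], [-1.41, 1.46], [0.24, 2.44], [-1.37, 4.51], [0.17, 1.92], [-2.96, 2.96]. Speed limits (rad/s): [2.39, 2.39, 3.14, 3.14, 3.14, 3.14, 3.14].

## Interface

Orientations are given as [roll, pitch, yaw] about the fixed x, y, z axes, in that order (R = Rz(yaw) Ry(pitch) Rx(roll)).
In Python, from bench import bot, eyes, close_job, search_frame, outline_of gives the robot as it stands.
- The arm moves only by the shell command python3 -m crank 'ROWS' [FORCE]. ROWS is a JSON object of lists of equal length, an entry for each row: "gripper": the closure in counts, from 0 (fully open) to 255 (shut); "slide": the shift along the world's x, y, z in m, a list of three; "roll": the turn about the world's z in rad. In form: {"gripper": [gripper, ...], "slide": [[dx, dy, dz], ...], "roll": [roll, ...]}. A call has 1 to 20 rows; each row shifts and turns the commanded pose from where the row before left it; what a row does not reach is not made up. A row lasts 1/8 s, in which the tool goes at most 62.5 mm and 10.7 degrees, less where a joint would pass 70% of its speed; a pose out of reach is approached as far as the arm can. A call with a gripper value outside its range is refused whole. The fingers move at their own pace and stop on an object; FORCE is the grip in N (left out, the last holds). Time passes only in rows, so rows that do not move let the fingers close. It gives the time, the measured TCP pose, the force and the opening at its end, in the units of the state.
- bot.get_state(): the state, without advancing time (a new reading comes with each control period).
- eyes.snapshot(name): name is "scene" or "top" or "wrist"; returns (picture, depth): 420x560x3 uint8, blue, green, red; 420x560 float32, m along the optical axis (not along the pixel's ray), 0 where there is no reading.
- eyes.camera_params(name): a dict with "fx", "fy", "cx", "cy" (pixels), "rvec" (rotation vector, rad) and "tvec" (3), from world to camera coordinates, as OpenCV has them. Camera axes: x right, y down, z forward; pixel columns grow to the right and rows downward; lengths in m; the calibration is good to about 2 mm. A picture is of the moment at which its call begins: read the wrist's pose just before it. camera_params takes no time and is no camera call; for the wrist camera it gives the pose at the moment of the call.
- close_job(): hands the job in, once; it reports no verdict.
Trained networks look in the newest picture that a camera, given by its name, has taken for a name from the list of things; names that differ only in an ending like _2 or _b are one class to them, and where a whole thing is asked for, a point or a joint stands for the part that bears it (a point fixed in the world has none). Each returns a list of dicts, best first, with "score" (0 to 1); they miss things now and then, are a little off and sometimes report something else, mostly with a low value. They report only what shows in the picture. A call takes as long as a camera call. They do not tell look-alikes from the thing itself.
- search_frame(query, camera): "at" ([x, y, z] in m, in world coordinates, good to about 4 mm: the middle of the surface that is visible of it).
- outline_of(query, camera): "mask" (420x560 bool, what is visible of it).
The state is a dict: "time_s": time; "q": joint angles; "joint_vel": joint speeds; "joint_efforts": joint torques, N m; "ee_pos": TCP position; "tcp_rot": TCP orientation; "ft_force": force on the tool from outside, world axes, zero at the start; "wrist_torque": the same for the moment, N m; "width": finger opening in m.
Only numpy, scipy, OpenCV 4.12 (cv2) and the standard library are available. Lean on these libraries where they do the work, as an engineer would, in place of code of your own. Each camera call takes 0.05 s, during which the arm holds its last target.

## Working session

There is one attempt and no reset: what is moved stays moved. The work goes in short steps, Python scripts to look and compute and a shell command to move; the robot and the scene stay as the last step left them, time stands still between calls to the robot, and variables do not carry over. Pictures are saved under pics/ and viewed, and the job is handed in when it is done.

```bash
ls; mkdir -p pics; python3 - <<'E'
from bench import bot, eyes, search_frame
import cv2
print(bot.get_state())
for n in ("scene","top","wrist"):
    p,d=eyes.snapshot(n); cv2.imwrite(f"pics/{n}0.png",p)
    c=eyes.camera_params(n); print(n,c)
E
```

```text
pics
{'time_s': 0.0, 'q': array([ 1.02889217,  0.47780357,  0.02237267,  1.5564125 , -0.011489  ,
        1.10929256, -0.08312932]), 'joint_vel': array([-1.54655768e-04, -1.08934007e-03, -2.21271284e-03, -9.73350484e-04,
       -1.30548540e-03, -5.76562037e-04, -7.95215983e-05]), 'joint_efforts': array([ 4.37005986e-05, -5.82855642e+01,  1.53470714e+00, -2.72611123e+01,
       -5.44225203e-02,  1.69502775e-02,  1.17071763e-04]), 'ee_pos': array([ 0.28344709, -0.61197542,  0.22969647]), 'tcp_rot': array([-1.5709538 ,  0.00178043, -1.13702399]), 'ft_force': array([ 0.10013845, -0.16508952,  0.22206799]), 'wrist_torque': array([0.02567809, 0.01780026, 0.00147711]), 'width': 0.08746015463895983}
scene {'fx': 457.03562351524795, 'fy': 457.03562351524795, 'cx': 273.3043988134492, 'cy': 208.25107893386615, 'rvec': array([ 1.33509431,  2.06629718, -0.97627838]), 'tvec': array([ 0.21270259, -0.23496101,  1.52318434])}
top {'fx': 505.8825007361802, 'fy': 505.8825007361802, 'cx': 285.1978392109574, 'cy': 206.5053488670577, 'rvec': array([ 2.12481186, -2.14474454,  0.15559207]), 'tvec': array([0.03294326, 0.54831707, 1.38395044])}
wrist {'fx': 376.0535931690743, 'fy': 376.0535931690743, 'cx': 282.86928641684625, 'cy': 208.52360568643297, 'rvec': array([-2.45501921,  1.56838335,  0.21042434]), 'tvec': array([-0.67437208, -0.03288629,  0.3898612 ])}
```

View pics/scene0.png

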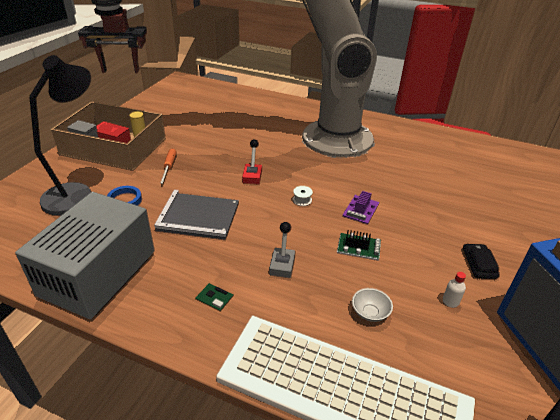

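View pics/top0.png

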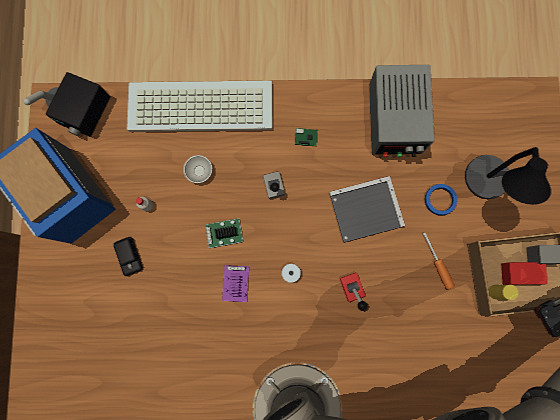

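View pics/wrist0.png

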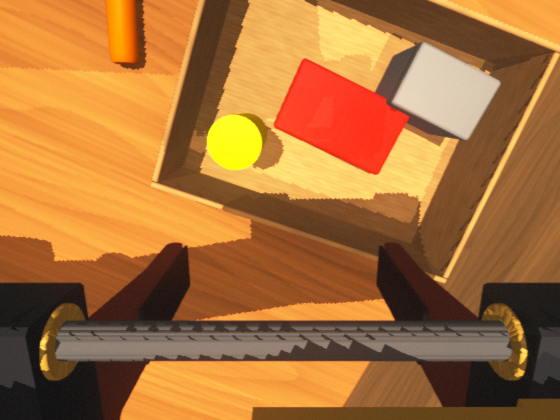

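Top view: the target green board with black fins is at (225,233); the purple look-alike is at (236,284) and the bare board at (306,136). The grey dimmer is at (274,185) and the red look-alike at (352,290). The stage is at (367,210). In the scene view the board is at (360,243), purple at (361,207), the grey dimmer at (284,250) and the red one at (253,165). Next I'll measure with masks, depth and both views.

```bash
cat > h.py <<'E'
import numpy as np, cv2
from bench import bot, eyes, search_frame, outline_of
def cam(n):
    c=eyes.camera_params(n); R,_=cv2.Rodrigues(np.array(c['rvec'])); K=np.array([[c['fx'],0,c['cx']],[0,c['fy'],c['cy']],[0,0,1]])
    return K,R,np.array(c['tvec']).reshape(3)
def cloud(d,n,C=None):
    K,R,t=C or cam(n)
    v,u=np.mgrid[:d.shape[0],:d.shape[1]]
    P=np.dstack([(u-K[0,2])/K[0,0]*d,(v-K[1,2])/K[1,1]*d,d])
    W=(P-t)@R
    W[d<=0]=np.nan
    return W
def proj(p,n,C=None):
    K,R,t=C or cam(n); q=(np.atleast_2d(p)@R.T+t)@K.T
    return q[:,:2]/q[:,2:]
E
python3 - <<'E'
from h import *
for n in ("top","scene"):
    p,d=eyes.snapshot(n); W=cloud(d,n)
    np.savez(f"{n}0.npz",p=p,d=d,W=W)
    for q in ["board","board_sink","board_terminals","dimmer_base","dimmer_tip","stage","back_fence","side_fence","spool","dish","flask","mouse","screwdriver","bare_board","tape"]:
        for r in search_frame(q,n)[:3]: print(n,q,np.round(r['at'],3),round(r['score'],2))
print(bot.get_state()['time_s'])
E
```

```text
top board [0.342 0.168 0.006] 0.79
top board [0.488 0.201 0.002] 0.64
top board_sink [0.477 0.2   0.007] 0.67
top board_sink [0.338 0.169 0.008] 0.56
top board_terminals [0.48  0.201 0.009] 0.83
top board_terminals [0.34  0.17  0.004] 0.69
top dimmer_base [ 0.321 -0.162  0.025] 0.96
top dimmer_base [0.612 0.058 0.024] 0.66
top dimmer_base [0.598 0.055 0.109] 0.39
top dimmer_tip [ 0.286 -0.17   0.09 ] 0.55
top dimmer_tip [0.599 0.057 0.11 ] 0.52
top stage [ 0.546 -0.211  0.014] 0.71
top back_fence [ 0.613 -0.188  0.024] 0.56
top back_fence [ 0.366 -0.414  0.024] 0.3
top side_fence [ 0.561 -0.289  0.022] 0.65
top side_fence [0.666 0.278 0.01 ] 0.58
top spool [0.364 0.014 0.027] 0.63
top dish [0.67  0.282 0.012] 0.88
top flask [0.563 0.427 0.056] 0.45
top mouse [0.598 0.055 0.109] 0.7
top mouse [0.415 0.476 0.026] 0.57
top screwdriver [ 0.367 -0.409  0.02 ] 0.85
top bare_board [ 0.767 -0.039  0.003] 0.59
top bare_board [0.488 0.201 0.005] 0.21
top tape [ 0.57  -0.423  0.023] 0.93
top tape [ 0.365 -0.412  0.024] 0.42
scene board [ 0.495  0.212 -0.001] 0.94
scene board [0.355 0.176 0.011]
[... 313 characters left out ...]

scene dimmer_tip [ 0.288 -0.165  0.075] 0.65
scene dimmer_tip [0.607 0.061 0.094] 0.6
scene stage [ 0.564 -0.199  0.01 ] 0.68
scene back_fence [ 0.62  -0.186  0.019] 0.71
scene back_fence [0.655 0.28  0.02 ] 0.28
scene spool [0.378 0.015 0.028] 0.89
scene spool [ 0.77  -0.036  0.01 ] 0.58
scene dish [0.657 0.278 0.019] 0.87
scene flask [0.58  0.429 0.048] 0.62
scene mouse [0.443 0.481 0.03 ] 0.59
scene mouse [0.583 0.429 0.046] 0.35
scene screwdriver [0.61  0.057 0.093] 0.69
scene screwdriver [ 0.381 -0.405  0.022] 0.46
scene screwdriver [ 0.568 -0.285  0.023] 0.31
scene bare_board [ 0.773 -0.031  0.007] 0.66
scene tape [ 0.559 -0.427  0.014] 0.82
scene tape [ 0.561 -0.201  0.01 ] 0.42
1.75
```

```bash
python3 - <<'E'
from h import *
T=np.load('top0.npz'); S=np.load('scene0.npz')
a=cv2.resize(T['p'][160:260,180:320],None,fx=5,fy=5,interpolation=cv2.INTER_CUBIC)
cv2.imwrite('pics/c1.png',a)
b=cv2.resize(T['p'][165:255,320:420],None,fx=6,fy=6,interpolation=cv2.INTER_CUBIC)
cv2.imwrite('pics/c2.png',b)
E
```

```text
(no output)
```

View pics/c1.png

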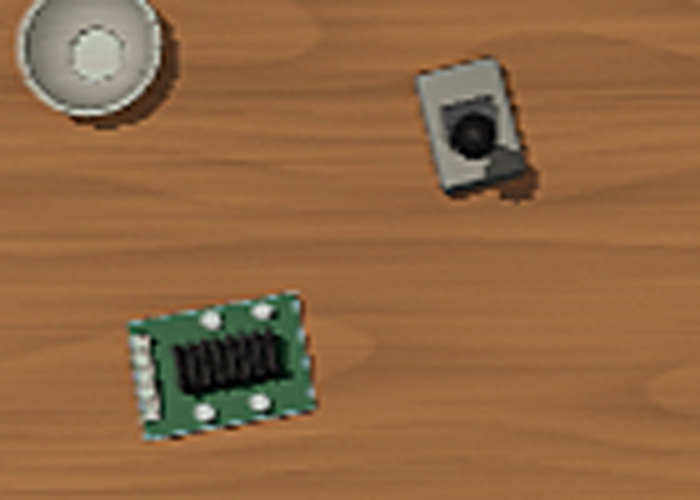

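View pics/c2.png

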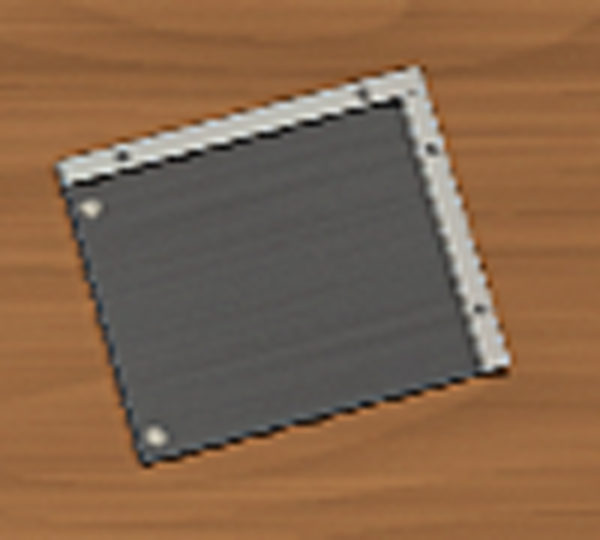

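```bash
python3 - <<'E'
from h import *
for n in('top','scene'):
    D=np.load(n+'0.npz');W=D['W'];p=D['p'].astype(int)
    def sel(c,r,zlo,zhi):
        return (np.hypot(W[...,0]-c[0],W[...,1]-c[1])<r)&(W[...,2]>zlo)&(W[...,2]<zhi)
    m=sel((.6,.06),.08,.04,.2); 
    print(n,'lever pts',m.sum()); P=W[m]; o=np.argsort(P[:,2])
    for i in o[::max(1,len(o)//12)]: print(np.round(P[i],3))
    m=sel((.6,.06),.06,.018,.035); P=W[m]; r=cv2.minAreaRect((P[:,:2]*1000).astype(np.float32)); print('base',r)
    # residual of desk plane z
    print('desk z',np.nanmedian(W[sel((.55,.1),.05,-.05,.05)][:,2]),'stage z',np.nanmedian(W[sel((.55,-.2),.04,-.05,.05)][:,2]))
    m=sel((.482,.205),.09,.003,.06); P=W[m]; print('board',cv2.minAreaRect((P[:,:2]*1000).astype(np.float32)))
    m=sel((.482,.205),.09,.025,.06); P=W[m]; print('sink',len(P),cv2.minAreaRect((P[:,:2]*1000).astype(np.float32)) if len(P)>3 else '', P[:,2].max() if len(P) else '')
    m=sel((.55,-.2),.15,.006,.04); P=W[m]; print('stage',cv2.minAreaRect((P[:,:2]*1000).astype(np.float32)))
E
```

```text
top lever pts 70
[0.584 0.06  0.093]
[0.591 0.066 0.098]
[0.594 0.044 0.1  ]
[0.599 0.065 0.101]
[0.604 0.054 0.103]
[0.593 0.049 0.104]
[0.582 0.054 0.105]
[0.595 0.065 0.106]
[0.598 0.062 0.107]
[0.592 0.052 0.108]
[0.595 0.057 0.108]
[0.595 0.062 0.109]
[0.603 0.057 0.11 ]
[0.6   0.057 0.111]
base ((617.2488403320312, 60.454097747802734), (70.03380584716797, 49.96757507324219), 14.5994234085083)
desk z -0.0015266181128557542 stage z 0.010192246203425613
board ((483.2000732421875, 205.88540649414062), (173.17706298828125, 170.48484802246094), 22.928611755371094)
sink 122 ((479.2314453125, 210.88031005859375), (26.540992736816406, 79.84660339355469), 8.909090042114258) 0.04345930925296332
stage ((543.1033935546875, -194.53289794921875), (254.1483154296875, 276.2481384277344), 62.403202056884766)
scene lever pts 189
[0.62  0.063 0.04 ]
[0.624 0.062 0.049]
[0.615 0.06  0.059]
[0.608 0.064 0.067]
[0.606 0.053 0.073]
[0.606 0.06  0.082]
[0.607 0.048 0.093]
[0.612 0.057 0.098]
[0.607 0.062 0.101]
[0.603 0.063 0.104]
[0.607 0.052 0.106]
[0.609 0.06  0.108]
[0.605 0.058 0.11 ]
base ((622.8516235351562, 62.69990158081055), (70.88336181640625, 50.048667907714844), 13.91285514831543)
desk z -0.0009687991326090986 stage z 0.01065636056497014
board ((476.5111083984375, 217.70077514648438), (154.76681518554688, 146.2596435546875), 46.96998596191406)
sink 125 ((486.4199523925781, 201.26300048828125), (29.294031143188477, 55.704830169677734), 10.913749694824219) 0.04005240291005225
stage ((549.38671875, -203.1914825439453), (155.4039764404297, 181.58786010742188), 14.67806339263916)
```

```bash
python3 -m crank '{"gripper":[0,0,0,0,0,0,0,0,0,0,0,0,0,0,0,0,0,0],"slide":[[0,0.04,0.01],[0,0.04,0.01],[0.01,0.04,0.01],[0.01,0.04,0.01],[0.02,0.04,0.01],[0.02,0.04,0],[0.02,0.04,0],[0.02,0.04,0],[0.02,0.04,0],[0.02,0.04,0],[0.02,0.04,0],[0.02,0.04,0],[0.02,0.04,0],[0.02,0.04,0],[0.02,0.04,0],[0.02,0.04,0],[0.02,0.03,0],[0,0,0]],"roll":[0.08,0.08,0.08,0.08,0.08,0.08,0.08,0.08,0.08,0.08,0.08,0.08,0.08,0.08,0.08,0.08,0.11,0]}'
python3 - <<'E'
from h import *
s=bot.get_state(); print(s['ee_pos'],s['tcp_rot'],s['q'],s['time_s'])
p,d=eyes.snapshot('wrist'); K,R,t=cam('wrist'); print('campos',-R.T@t,R)
W=cloud(d,'wrist',(K,R,t)); np.savez('w1.npz',p=p,d=d,W=W,K=K,R=R,t=t); cv2.imwrite('pics/w1.png',p)
E
```

```text
time_s: 4.0
ee_pos: [0.5643, 0.0605, 0.2806]
tcp_rot: [-1.569, -0.001, 0.258]
ft_force: [-1.0, -0.4, -0.4]
width: 0.0879
[0.56433315 0.06052445 0.28061587] [-1.56895997e+00 -6.98294118e-04  2.57700086e-01] [ 0.26683074  0.31405328 -0.59910864  1.7261449   0.1892679   1.15922542
 -0.1277889 ] 4.0
campos [0.54489883 0.12608748 0.434156  ] [[ 9.67973472e-01  2.51052135e-01 -4.28047022e-04]
 [ 2.42580476e-01 -9.34867657e-01  2.59185602e-01]
 [ 6.46689315e-02 -2.50988623e-01 -9.65827438e-01]]
```

View pics/w1.png

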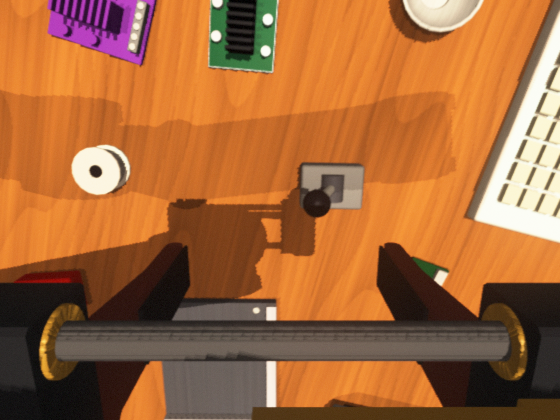

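```bash
python3 - <<'E'
from h import *
D=np.load('w1.npz');W=D['W']
def sel(c,r,zlo,zhi): return (np.hypot(W[...,0]-c[0],W[...,1]-c[1])<r)&(W[...,2]>zlo)&(W[...,2]<zhi)
P=W[sel((.61,.06),.06,.018,.035)]; print(len(P),cv2.minAreaRect((P[:,:2]*1000).astype(np.float32)) if len(P)>3 else 0)
P=W[sel((.6,.057),.03,.09,.13)]; print('ball',len(P),P.mean(0),P[:,2].max())
# sphere fit r=13
from scipy.optimize import least_squares
r=least_squares(lambda c:np.linalg.norm(P-c,axis=1)-.013,[.597,.057,.098],loss='soft_l1',f_scale=.002); print(r.x)
for n in('top','scene'):
    E=np.load(n+'0.npz');Q=E['W']; Q=Q[(np.hypot(Q[...,0]-.6,Q[...,1]-.057)<.03)&(Q[...,2]>.088)]
    r=least_squares(lambda c:np.linalg.norm(Q-c,axis=1)-.013,[.597,.057,.098],loss='soft_l1',f_scale=.002); print(n,len(Q),r.x)
E
```

```text
2215 ((618.865966796875, 57.58351135253906), (70.1420669555664, 50.35523223876953), 13.209208488464355)
ball 617 [0.59466213 0.0538792  0.10629663] 0.11214080765234444
[0.59599342 0.05200479 0.0976767 ]
top 70 [0.5944963  0.05564363 0.09711376]
scene 106 [0.5985846  0.0563111  0.09761928]
```

Wrist view: grey base at (332,186), and the ball at (316,202), leaning about 0.3 rad to the base's -x. I'll straddle the ball with the open jaws along the lever's swing, then centre it on the hinge by closing.

```bash
python3 -m crank '{"gripper":[0,0,0,0,0,0,0,0],"slide":[[0.021,-0.002,-0.03],[0.022,-0.003,-0.03],[0,0,-0.04],[0,0,-0.04],[0,0,-0.03],[0,0,-0.014],[0.012,0.003,0],[0,0,0]],"roll":[-0.01,-0.01,0,0,0,0,0,0]}' 5
python3 - <<'E'
from h import *
p,d=eyes.snapshot('wrist'); cv2.imwrite('pics/w2.png',p)
p,d=eyes.snapshot('scene'); cv2.imwrite('pics/s2.png',cv2.resize(p[170:320,200:400],None,fx=3,fy=3))
E
```

```text
time_s: 5.05
ee_pos: [0.6209, 0.0558, 0.0983]
tcp_rot: [-1.571, -0.003, 0.232]
ft_force: [0.5, 0.2, -0.2]
width: 0.0875
```

View pics/s2.png

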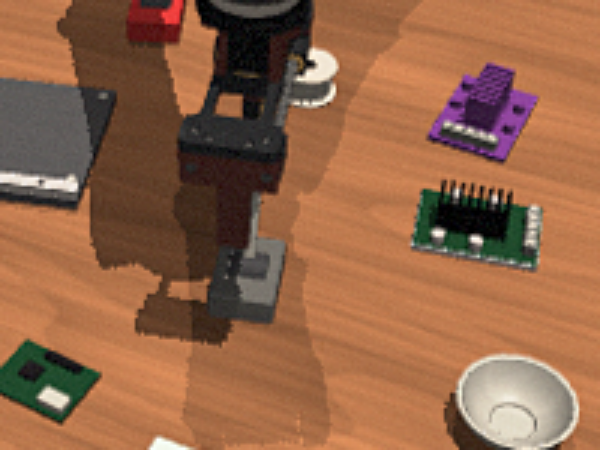

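View pics/w2.png

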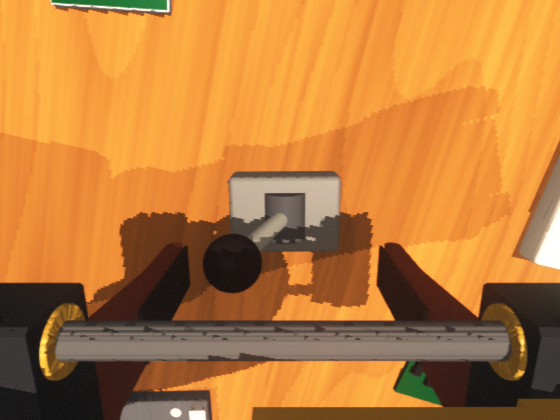

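The ball sits between the jaws at (232,262), and the base is centred under the jaw midline at (285,212). Closing.

```bash
python3 -m crank '{"gripper":[180,180,180,180,180,180,180,180],"slide":[[0,0,0],[0,0,0],[0,0,0],[0,0,0],[0,0,0],[0,0,0],[0,0,0],[0,0,0]],"roll":[0,0,0,0,0,0,0,0]}' 5
python3 - <<'E'
from h import *
p,d=eyes.snapshot('wrist'); cv2.imwrite('pics/w3.png',p)
E
```

```text
time_s: 6.15
ee_pos: [0.6188, 0.0555, 0.0966]
tcp_rot: [-1.571, -0.0, 0.233]
ft_force: [-0.4, -0.2, 0.7]
width: 0.0265
```

View pics/w3.png

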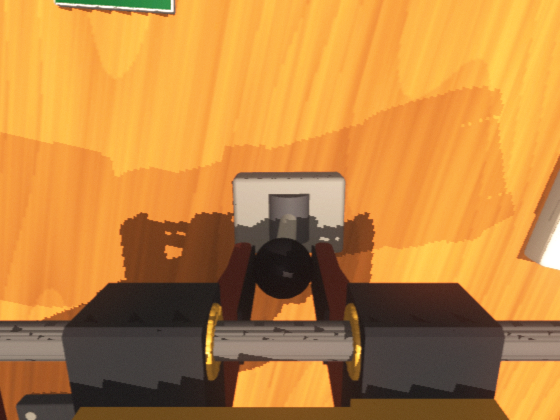

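The jaws have closed on the ball (width 26.5 mm) at (283,267). The base centre at (289,212) is about 3 mm further along +x, so I'll nudge 3 mm, then release and rise.

```bash
python3 -m crank '{"gripper":[180,180,0,0,0,0,0,0,0,0,0],"slide":[[0.003,0.001,0],[0,0,0],[0,0,0],[0,0,0],[0,0,0],[0,0,0],[0,0,0],[0,0,0],[0,0,0.03],[0,0,0.05],[0,0,0.05]],"roll":[0,0,0,0,0,0,0,0,0,0,0]}' 5
python3 - <<'E'
from h import *
from scipy.optimize import least_squares
p,d=eyes.snapshot('wrist'); W=cloud(d,'wrist'); cv2.imwrite('pics/w4.png',p)
def sel(c,r,zlo,zhi): return (np.hypot(W[...,0]-c[0],W[...,1]-c[1])<r)&(W[...,2]>zlo)&(W[...,2]<zhi)
P=W[sel((.619,.058),.055,.018,.035)]; print(cv2.minAreaRect((P[:,:2]*1000).astype(np.float32)))
P=W[sel((.62,.057),.03,.09,.13)]
r=least_squares(lambda c:np.linalg.norm(P-c,axis=1)-.013,[.62,.057,.098],loss='soft_l1',f_scale=.002); print(r.x)
p,d=eyes.snapshot('top');W=cloud(d,'top')
P=W[sel((.619,.058),.055,.018,.035)]; print(cv2.minAreaRect((P[:,:2]*1000).astype(np.float32)))
p,d=eyes.snapshot('scene'); cv2.imwrite('pics/s4.png',p)
E
```

```text
time_s: 7.58
ee_pos: [0.6214, 0.0565, 0.2279]
tcp_rot: [-1.571, 0.001, 0.233]
ft_force: [-0.1, 0.7, 0.6]
width: 0.0879
((625.1066284179688, 61.739166259765625), (69.85491943359375, 50.508445739746094), 13.666631698608398)
[0.62326612 0.0657711  0.12775765]
((582.4229125976562, 71.50248718261719), (10.514809608459473, 6.012651443481445), 71.93238067626953)
```

View pics/w4.png

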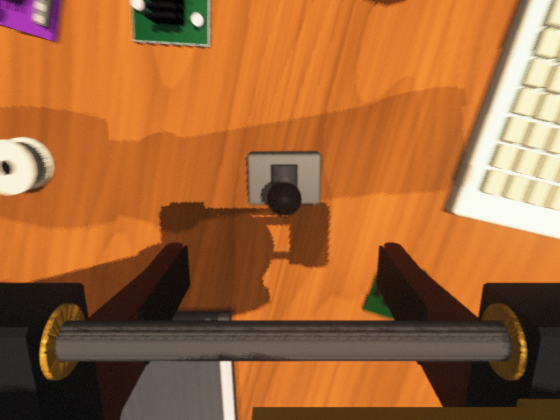

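The ball at (284,197) is centred over the base (284,178), so the lever is upright. Next I'll look at the board from above.

```bash
python3 -m crank '{"gripper":[0,0,0,0,0,0],"slide":[[-0.02,0.01,0.02],[-0.03,0.02,0.01],[-0.03,0.025,0],[-0.03,0.025,0],[-0.03,0.015,0],[0,0,0]],"roll":[-0.01,-0.01,-0.01,-0.01,-0.02,0]}' 
cat > look.py <<'E'
from h import *
import sys
def look(tag):
    s=bot.get_state(); C=cam('wrist'); p,d=eyes.snapshot('wrist'); W=cloud(d,'wrist',C)
    np.savez(tag+'.npz',p=p,d=d,W=W,K=C[0],R=C[1],t=C[2]); cv2.imwrite(f'pics/{tag}.png',p)
    print('tcp',np.round(s['ee_pos'],4),np.round(s['tcp_rot'],4),'vel',np.abs(s['joint_vel']).max())
    return p,W
if __name__=='__main__': look(sys.argv[1])
E
python3 look.py b1; python3 - <<'E'
from h import *
D=np.load('b1.npz');W=D['W']
def sel(c,r,zlo,zhi): return (np.hypot(W[...,0]-c[0],W[...,1]-c[1])<r)&(W[...,2]>zlo)&(W[...,2]<zhi)
f=lambda P:(len(P),cv2.minAreaRect((P[:,:2]*1000).astype(np.float32)),np.median(P[:,2]))
print('plate',f(W[sel((.485,.205),.07,.003,.02)]))
print('sink',f(W[sel((.48,.2),.05,.025,.06)]))
print('desk',np.median(W[sel((.485,.205),.1,-.01,.003)][:,2]))
E
```

```text
time_s: 8.48
ee_pos: [0.4793, 0.1526, 0.2558]
tcp_rot: [-1.572, 0.002, 0.177]
ft_force: [0.0, -0.9, -0.0]
width: 0.0878
tcp [0.4793 0.1526 0.2558] [-1.5716  0.0019  0.1766] vel 0.0477923436053973
plate (5537, ((481.9364013671875, 204.8567352294922), (70.20929718017578, 100.0079574584961), 10.008721351623535), np.float64(0.006305270761591986))
sink (874, ((483.12744140625, 199.3955841064453), (25.290735244750977, 55.56730270385742), 10.14765453338623), np.float64(0.0373010748078257))
desk -0.00039837699185640786
```

View pics/b1.png

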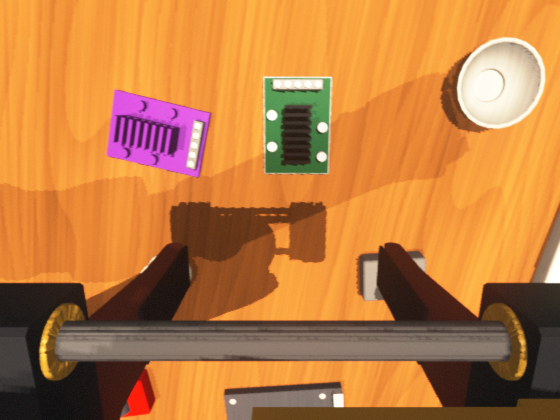

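Close view: the green board with black fins is at (297,125), terminals up-image (world +y), and the purple look-alike is at (160,132). Plate centre is (0.482,0.205) with yaw 10.0°, and the sink fit agrees. The capacitors beside the sink mean the fingertips must stay above 15 mm. I'll take a clear look at the stage before gripping.

```bash
python3 -m crank '{"gripper":[0,0,0,0,0,0,0,0,0,0],"slide":[[0,-0.02,0.02],[0,-0.04,0.02],[0,-0.045,0],[0,-0.045,0],[0.01,-0.045,0],[0.01,-0.045,0],[0.01,-0.045,0],[0.02,-0.045,0],[0,-0.03,0],[0,0,0]],"roll":[0.01,0.01,0.01,0.01,0.01,0.01,0.01,0,0,0]}' 
python3 look.py st1; python3 - <<'E'
from h import *
D=np.load('st1.npz');W=D['W']
print([round(float(np.nanmin(W[...,i])),3) for i in range(3)])
def sel(zlo,zhi): return (np.hypot(W[...,0]-.55,W[...,1]+.2)<.15)&(W[...,2]>zlo)&(W[...,2]<zhi)
m=sel(.006,.03); n,l,st,c=cv2.connectedComponentsWithStats(m.astype(np.uint8)); k=1+np.argmax(st[1:,4]); print(st[k])
P=W[l==k]; print('all',cv2.minAreaRect((P[:,:2]*1000).astype(np.float32)))
P=W[(l==k)&(W[...,2]<.016)]; print('z',np.median(P[:,2]))
P=W[(l==k)&(W[...,2]>.0185)]; print('fence z',np.median(P[:,2]),len(P))
E
```

```text
time_s: 9.78
ee_pos: [0.5311, -0.2127, 0.2952]
tcp_rot: [-1.571, 0.002, 0.237]
ft_force: [-1.2, 0.6, 0.5]
width: 0.0877
tcp [ 0.5311 -0.2127  0.2952] [-1.5705  0.002   0.2366] vel 0.060457929377049933
[0.19, -0.622, -0.004]
[  231    85   137   159 20190]
all ((546.48681640625, -206.07217407226562), (150.65074157714844, 179.99765014648438), 14.406944274902344)
z 0.011580192886774233
fence z 0.021493446608650265 2836
```

View pics/st1.png

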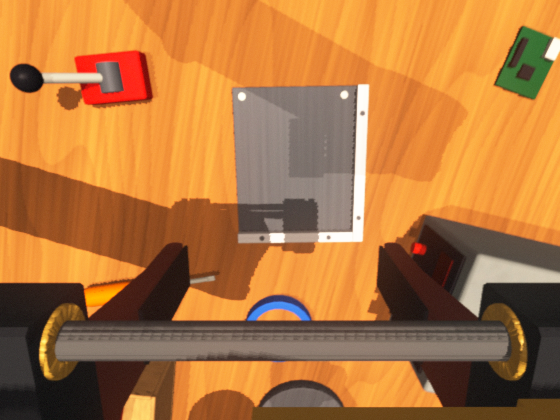

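Stage view: plate at about (297,160), back fence on the right (362,160), side fence along the bottom (300,238). The fit gives centre (0.5465,-0.2061), yaw 14.4°. Checking clearance to the amplifier box, and returning to the board.

```bash
python3 - <<'E'
from h import *
for f in('st1.npz','top0.npz'):
    W=np.load(f)['W']
    m=(W[...,2]>.04)&(W[...,0]>.62)&(W[...,0]<.9)&(W[...,1]<-.1)&(W[...,1]>-.4)
    P=W[m]; print(f,P.min(0),P.max(0)); q=P[np.hypot(P[:,0]-.582,P[:,1]+.232).argmin()]; print(q)
E
python3 -m crank '{"gripper":[0,0,0,0,0,0,0,0,0,0,0,0],"slide":[[0,0.03,0],[0,0.045,0],[0,0.045,0],[-0.01,0.045,0],[-0.01,0.045,0],[-0.01,0.045,0],[-0.01,0.045,0],[-0.008,0.045,-0.02],[0,0.04,-0.04],[0,0.027,-0.05],[0,0,-0.04],[0,0,0]],"roll":[-0.01,-0.01,-0.01,-0.01,-0.01,-0.012,0,0,0,0,0,0]}'
python3 look.py b2;  python3 - <<'E'
from h import *
D=np.load('b2.npz');W=D['W']
def sel(c,r,zlo,zhi): return (np.hypot(W[...,0]-c[0],W[...,1]-c[1])<r)&(W[...,2]>zlo)&(W[...,2]<zhi)
f=lambda P:(len(P),cv2.minAreaRect((P[:,:2]*1000).astype(np.float32)),np.median(P[:,2]))
print('plate',f(W[sel((.485,.205),.07,.003,.02)]))
print('sink',f(W[sel((.48,.2),.05,.025,.06)]))
E
```

```text
st1.npz [ 0.69154907 -0.37495536  0.04000828] [ 0.86033523 -0.22519343  0.1421212 ]
[ 0.692035   -0.25516676  0.04461065]
top0.npz [ 0.6884587  -0.37642263  0.04023716] [ 0.89999507 -0.22384996  0.14757877]
[ 0.69049497 -0.25490376  0.0486091 ]
time_s: 11.32
ee_pos: [0.4809, 0.2036, 0.1442]
tcp_rot: [-1.572, 0.006, 0.184]
ft_force: [0.1, -0.1, 0.1]
width: 0.0876
tcp [0.4809 0.2036 0.1442] [-1.5716  0.0062  0.1837] vel 0.06123975666735685
plate (7930, ((481.9124450683594, 204.96469116210938), (70.19279479980469, 100.03092956542969), 9.83779525756836), np.float64(0.006184307650498041))
sink (2488, ((483.0064392089844, 199.28079223632812), (25.950927734375, 56.30622100830078), 9.993389129638672), np.float64(0.036617255740074836))
```

View pics/b2.png

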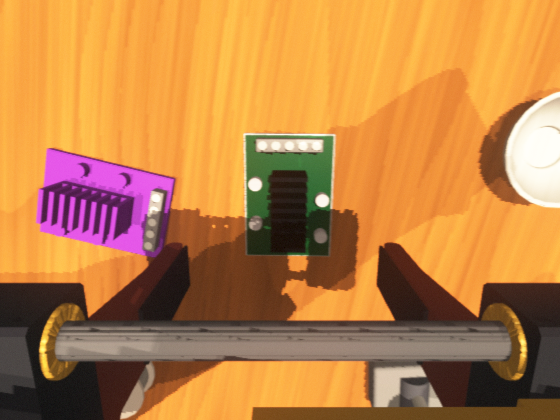

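Both wrist positions agree: sink centre (0.483,0.199), top about 37 mm. Amplifier clearance for the gripper body at home is about 12 mm, which is acceptable. Descending and gripping.

```bash
python3 -m crank '{"gripper":[0,0,0,0,0,0],"slide":[[0.002,-0.004,-0.02],[0,0,-0.04],[0,0,-0.03],[0,0,-0.02],[0,0,-0.008],[0,0,0]],"roll":[-0.009,0,0,0,0,0]}' 25
python3 look.py b3
```

```text
time_s: 12.12
ee_pos: [0.4863, 0.1998, 0.0293]
tcp_rot: [-1.571, -0.001, 0.172]
ft_force: [0.1, -0.1, -1.1]
width: 0.088
tcp [0.4863 0.1998 0.0293] [-1.5706e+00 -9.0000e-04  1.7190e-01] vel 0.012411874508610914
```

View pics/b3.png

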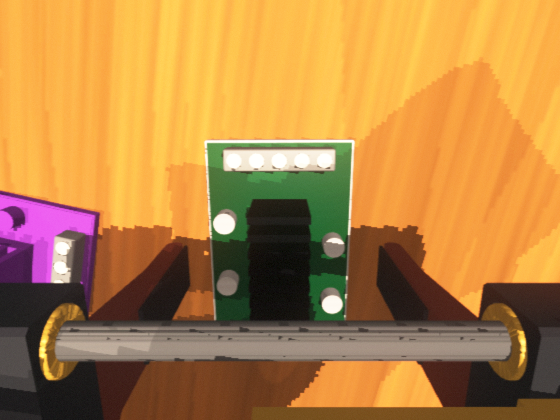

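The sink (279,260) lies between the fingers, with the tips above the plate beside the capacitors. I'll correct 3 mm and close.

```bash
python3 -m crank '{"gripper":[0,0,220,220,220,220,220,220,220],"slide":[[-0.003,0,-0.002],[0,0,0],[0,0,0],[0,0,0],[0,0,0],[0,0,0],[0,0,0],[0,0,0],[0,0,0]],"roll":[0.003,0,0,0,0,0,0,0,0]}' 25
python3 look.py b4
```

```text
time_s: 13.3
ee_pos: [0.4829, 0.1996, 0.0267]
tcp_rot: [-1.571, -0.0, 0.175]
ft_force: [-0.3, 0.6, -0.1]
width: 0.026
tcp [0.4829 0.1996 0.0267] [-1.5707e+00 -3.0000e-04  1.7500e-01] vel 0.0018424881556295283
```

View pics/b4.png

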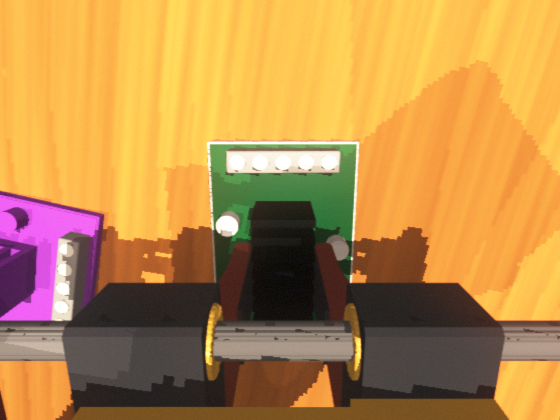

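Gripped at 26.0 mm. Lifting 150 mm to clear the lever, then carrying.

```bash
python3 -m crank '{"gripper":[220,220,220,220,220,220,220,220,220,220,220,220,220,220,220,220],"slide":[[0,0,0.02],[0,0,0.04],[0,0,0.05],[0,-0.02,0.04],[0,-0.04,0],[0,-0.045,0],[0,-0.045,0],[0,-0.045,0],[0.01,-0.045,0],[0.015,-0.045,0],[0.02,-0.045,0],[0.02,-0.04,0],[0.015,-0.035,0],[0.005,-0.018,0],[0,0,0],[0,0,0]],"roll":[0,0,0,0,0.01,0.01,0.01,0.01,0.01,0.01,0.01,0.006,0,0,0,0]}'
python3 look.py b5; python3 - <<'E'
from h import *
p,d=eyes.snapshot('scene'); cv2.imwrite('pics/s5.png',p)
E
```

```text
time_s: 15.35
ee_pos: [0.5673, -0.2213, 0.1765]
tcp_rot: [-1.569, 0.0, 0.253]
ft_force: [0.2, 0.9, -3.2]
width: 0.0261
tcp [ 0.5673 -0.2213  0.1765] [-1.5695e+00  4.0000e-04  2.5310e-01] vel 0.006007454746395949
```

View pics/b5.png

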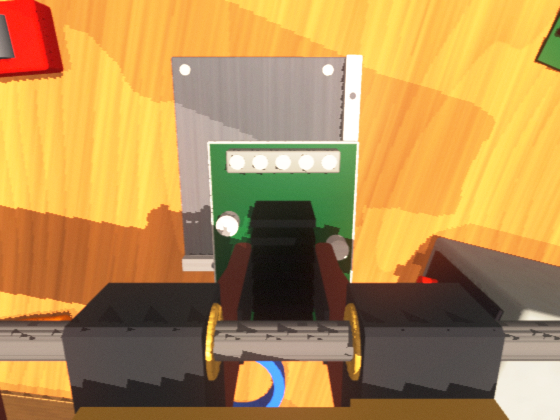

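View pics/s5.png

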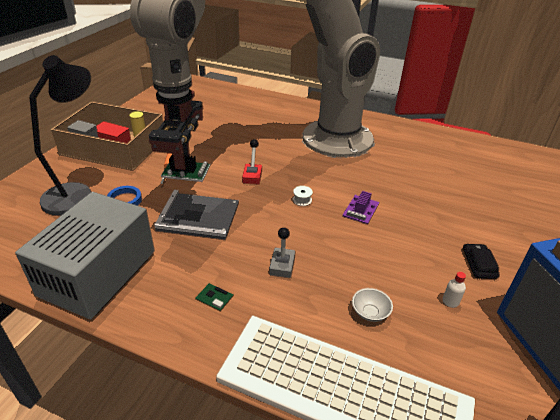

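The board hangs flat in the gripper above the stage (edges parallel in the wrist view), 12–14 mm inside both fences. The lever in the scene view at (284,233) is upright. Lowering.

```bash
python3 -m crank '{"gripper":[220,220,220,220,220,220],"slide":[[0,0,-0.03],[0,0,-0.045],[0,0,-0.035],[0,0,-0.02],[0,0,-0.004],[0,0,0]],"roll":[-0.002,0,0,0,0,0]}'
python3 -m crank '{"gripper":[220,220],"slide":[[0,0,-0.002],[0,0,0]],"roll":[0,0]}'

```

```text
time_s: 16.2
ee_pos: [0.5686, -0.2234, 0.0437]
tcp_rot: [-1.572, -0.001, 0.249]
ft_force: [0.0, -0.2, -3.3]
width: 0.0258
time_s: 16.45
ee_pos: [0.5682, -0.2237, 0.0415]
tcp_rot: [-1.572, -0.001, 0.249]
ft_force: [-0.7, 0.3, -2.9]
width: 0.0258
```

```bash
python3 -m crank '{"gripper":[220,220],"slide":[[0,0,-0.002],[0,0,0]],"roll":[0,0]}'
python3 -m crank '{"gripper":[220,220],"slide":[[0,0,-0.0015],[0,0,0]],"roll":[0,0]}'

```

```text
time_s: 16.7
ee_pos: [0.5678, -0.2236, 0.0387]
tcp_rot: [-1.571, -0.0, 0.249]
ft_force: [0.0, 0.7, -1.7]
width: 0.0258
time_s: 16.95
ee_pos: [0.5685, -0.2237, 0.0387]
tcp_rot: [-1.572, -0.001, 0.249]
ft_force: [-3.1, 0.1, 8.6]
width: 0.026
```

Contact with the stage (about 11 N). I'll ease up slightly and move toward the back fence.

```bash
python3 -m crank '{"gripper":[220,220,220,220],"slide":[[0,0,-0],[0,0,0.001],[0.004,0.001,0],[0.005,0.001,0]],"roll":[0.002,0,0,0]}'
python3 -m crank '{"gripper":[220,220],"slide":[[0.002,0.0005,0],[0,0,0]],"roll":[0,0]}'

```

```text
time_s: 17.45
ee_pos: [0.5772, -0.2218, 0.0387]
tcp_rot: [-1.571, -0.0, 0.251]
ft_force: [-3.0, -0.2, 6.2]
width: 0.0254
time_s: 17.7
ee_pos: [0.5796, -0.2211, 0.0387]
tcp_rot: [-1.571, -0.001, 0.251]
ft_force: [-1.0, -0.4, 5.5]
width: 0.0256
```

```bash
python3 -m crank '{"gripper":[220,220],"slide":[[0.001,0.00025,0],[0,0,0]],"roll":[0,0]}'
python3 -m crank '{"gripper":[220,220],"slide":[[0.001,0.00025,0],[0,0,0]],"roll":[0,0]}'
python3 -m crank '{"gripper":[220,220],"slide":[[0.001,0.00025,0],[0,0,0]],"roll":[0,0]}'

```

```text
time_s: 17.95
ee_pos: [0.5804, -0.2209, 0.0387]
tcp_rot: [-1.571, -0.001, 0.251]
ft_force: [-1.3, -0.5, 6.7]
width: 0.0258
time_s: 18.2
ee_pos: [0.581, -0.2208, 0.0387]
tcp_rot: [-1.571, 0.0, 0.251]
ft_force: [-2.4, 0.1, 7.3]
width: 0.0259
time_s: 18.45
ee_pos: [0.5811, -0.2208, 0.0387]
tcp_rot: [-1.571, 0.002, 0.251]
ft_force: [-5.3, -0.4, 9.2]
width: 0.026
```

Back fence reached. Now toward the side fence.

```bash
python3 -m crank '{"gripper":[220,220,220],"slide":[[0.001,-0.004,0],[0.001,-0.004,0],[0,0,0]],"roll":[0,0,0]}'
python3 -m crank '{"gripper":[220,220],"slide":[[0.0005,-0.002,0],[0,0,0]],"roll":[0,0]}'
python3 -m crank '{"gripper":[220,220],"slide":[[0.00025,-0.001,0],[0,0,0]],"roll":[0,0]}'

```

```text
time_s: 18.82
ee_pos: [0.5828, -0.2278, 0.0387]
tcp_rot: [-1.57, 0.002, 0.251]
ft_force: [-6.4, 0.6, 10.9]
width: 0.0262
time_s: 19.08
ee_pos: [0.5832, -0.2293, 0.0387]
tcp_rot: [-1.569, 0.002, 0.251]
ft_force: [-7.3, 2.5, 12.3]
width: 0.0256
time_s: 19.32
ee_pos: [0.5834, -0.2301, 0.0387]
tcp_rot: [-1.569, 0.002, 0.252]
ft_force: [-7.5, 3.1, 13.3]
width: 0.0257
```

```bash
python3 -m crank '{"gripper":[220,220],"slide":[[0.00025,-0.001,0.0005],[0,0,0]],"roll":[0,0]}'
python3 -m crank '{"gripper":[220,220],"slide":[[0.00025,-0.001,0],[0,0,0]],"roll":[0,0]}'
python3 -m crank '{"gripper":[220,220],"slide":[[0.00025,-0.001,0],[0,0,0]],"roll":[0,0]}'

```

```text
time_s: 19.58
ee_pos: [0.5838, -0.2314, 0.0387]
tcp_rot: [-1.569, 0.002, 0.251]
ft_force: [-6.1, 2.5, 7.3]
width: 0.026
time_s: 19.82
ee_pos: [0.5837, -0.2314, 0.0387]
tcp_rot: [-1.568, 0.003, 0.252]
ft_force: [-7.4, 2.9, 9.1]
width: 0.0257
time_s: 20.08
ee_pos: [0.5838, -0.2314, 0.0387]
tcp_rot: [-1.567, 0.003, 0.252]
ft_force: [-7.9, 6.3, 11.0]
width: 0.0258
```

```bash
python3 -m crank '{"gripper":[220,220],"slide":[[0.001,-0.0005,0.0005],[0,0,0]],"roll":[0,0]}'
python3 -m crank '{"gripper":[220,220,220],"slide":[[0.0005,-0.0005,0],[0,0,0],[0,0,0]],"roll":[0,0,0]}'
python3 look.py e1; python3 - <<'E'
from h import *
s=bot.get_state(); print(s['ft_force'],s['wrist_torque'])
f=s['ft_force'];c,q=np.cos(.2514),np.sin(.2514); print('stage frame',c*f[0]+q*f[1],-q*f[0]+c*f[1])
p,d=eyes.snapshot('scene'); cv2.imwrite('pics/e1s.png',cv2.resize(p[130:290,120:320],None,fx=3.5,fy=3.5,interpolation=cv2.INTER_CUBIC))
for n in('top',):
    p,d=eyes.snapshot(n);cv2.imwrite('pics/e1t.png',p)
D=np.load('e1.npz');W=D['W']; P=W.reshape(-1,3)
o=P-np.array([.5465,-.2061,0]); X=c*o[:,0]+q*o[:,1]; Y=-q*o[:,0]+c*o[:,1]
m=(abs(X-28)<1e9)&(X>-.02)&(X<.0625)&(Y>-.0)&(Y<.06)&(P[:,2]>.0155)&(P[:,2]<.034)
print(m.sum(),X[m].min(),X[m].max(),Y[m].max(),np.median(P[m,2]))
E
```

```text
time_s: 20.32
ee_pos: [0.5838, -0.2315, 0.0388]
tcp_rot: [-1.566, 0.005, 0.253]
ft_force: [-8.8, 6.9, 11.3]
width: 0.0261
time_s: 20.7
ee_pos: [0.5839, -0.2315, 0.0388]
tcp_rot: [-1.565, 0.006, 0.253]
ft_force: [-11.0, 8.2, 12.3]
width: 0.0253
tcp [ 0.5839 -0.2315  0.0388] [-1.5651  0.0058  0.2527] vel 0.0012378571721869374
[-11.09069179   8.00626947  12.18737287] [ 1.6533854   2.19539231 -0.11973511]
stage frame -8.750415933963197 10.51351587774493
6938 -0.006905028308229061 0.06247831627940748 0.02194937283704656 0.018743997612080517
```

View pics/e1.png

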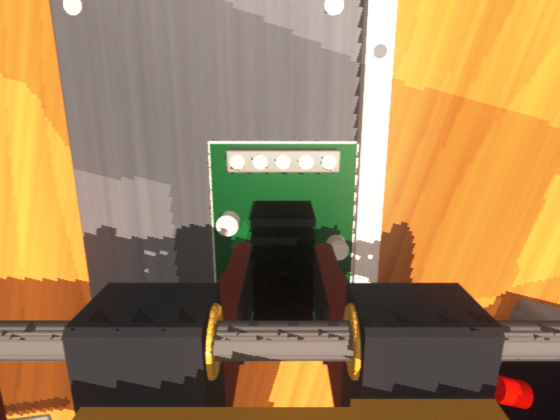

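View pics/e1s.png

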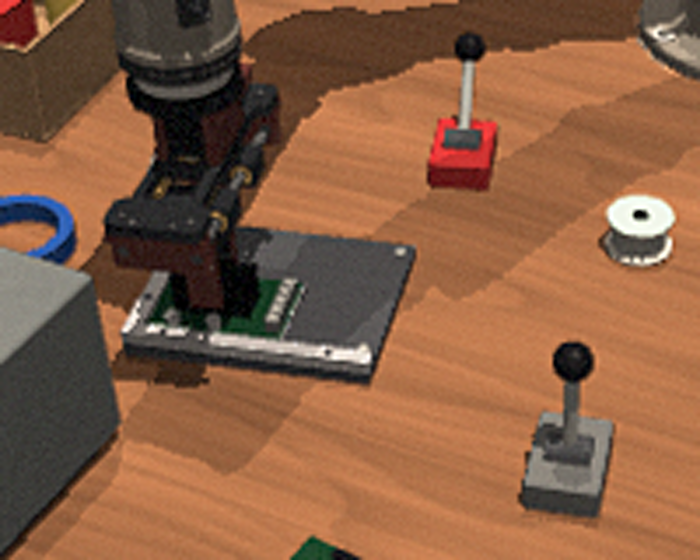

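View pics/e1t.png

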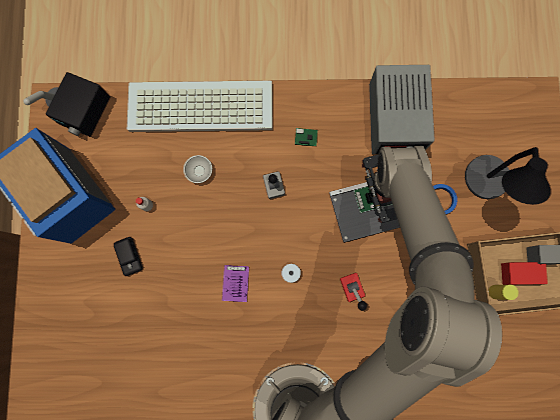

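```bash
python3 -m crank '{"gripper":[220,220,220,220],"slide":[[0,0,0],[0,0,0],[0,0,0],[0,0,0]],"roll":[0,0,0,0]}'
python3 - <<'E'
from h import *
W=np.load('st1.npz')['W']; T=np.array([.5839,-.2315]); c,q=np.cos(.2527),np.sin(.2527)
P=W.reshape(-1,3); P=P[(P[:,2]>.03)&(P[:,0]>.6)&(P[:,0]<.8)&(P[:,1]<-.15)]; o=P[:,:2]-T
X=c*o[:,0]+q*o[:,1];Y=-q*o[:,0]+c*o[:,1]
m=abs(Y)<.045; print('obstacle min X in tool frame',X[m].min(), P[m][X[m].argmin()], 'high',X[m&(P[:,2]>.09)].min())
p,d=eyes.snapshot('wrist');W=cloud(d,'wrist');P=W.reshape(-1,3)
# plane tilt of board plate top beyond sink
o=P-np.array([.5465,-.2061,0]);c,q=np.cos(.2514),np.sin(.2514);X=c*o[:,0]+q*o[:,1];Y=-q*o[:,0]+c*o[:,1]
m=(X>-.003)&(X<.059)&(Y>-.02)&(Y<.005)&(abs(P[:,2]-.018)<.002)
A=np.c_[X[m],Y[m],np.ones(m.sum())];print('plate plane',m.sum(),np.linalg.lstsq(A,P[m,2],rcond=None)[0])
# yaw from left edge of plate
m=(X>-.015)&(X<.02)&(Y>-.01)&(Y<.03)&(P[:,2]>.0155)&(P[:,2]<.0205)
e=[(y,X[m&(abs(Y-y)<.0015)].min()) for y in np.arange(-.008,.02,.004)];print('edge slope',np.polyfit(*np.array(e).T,1))
s=bot.get_state();print(s['ft_force'],s['time_s'])
pt,dt=eyes.snapshot('top'); T0=np.load('top0.npz')['p']
print('lever tip', [np.round(r['at'],3) for r in search_frame('dimmer_tip','top')])
E
```

```text
time_s: 21.35
ee_pos: [0.5838, -0.2315, 0.0388]
tcp_rot: [-1.565, 0.006, 0.253]
ft_force: [-12.3, 7.0, 13.2]
width: 0.0259
obstacle min X in tool frame 0.11099285804638089 [ 0.70238942 -0.24643265  0.11338492] high 0.11099285804638089
plate plane 4604 [-0.00313191 -0.00105014  0.01823694]
edge slope [ 0.00487108 -0.00676352]
[-10.83845926   7.77665288  10.46667782] 21.4
lever tip [array([ 0.523, -0.172,  0.014]), array([ 0.287, -0.17 ,  0.088]), array([ 0.572, -0.202,  0.017]), array([0.62 , 0.064, 0.115])]
```

Everything checks out, so I'm handing it in while still pressing.

```bash
python3 -c "
from bench import close_job
print(close_job())"
```

```text
the job is handed in; nothing more can be done
None
```

I set the grey dimmer lever upright and let go, then placed the green finned board in the stage corner and pressed it against both fences. I handed the job in at 21.4 s while still holding it; no verdict was reported.

**Dimmer:** I centred the ball over the hinge with the jaws and released it. Afterwards the wrist view showed the ball directly over the base, and the ball's top read 115 mm, which is the upright height. One automatic ball and base fit, taken while the arm was still settling after the release, was off, so I went by the picture and the later height reading instead.

**Board:**

| Check | Last reading |
|---|---|
| Terminal end, stage y | 21.9 mm (22 expected) |
| Long edge away from the back fence, stage x | -6.9 mm (-7 expected) |
| Plate top above the desk | 18.2 mm (18 expected) |
| Plate tilt | about 0.003 rad |
| Out of square to the fences | about 0.005 rad |
| Wrist push on the back fence | about 9 N |
| Wrist push on the side fence | about 10 N |

Friction on the stage takes up at most about 4 N of either push, so both fences should carry well over 1 N. The tool position read 1–2 mm beyond the value I had worked out for home, which is within calibration error.

**Bystanders:** none was touched, and they look unmoved in the last pictures. I did not measure their positions again.

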